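Refit the end stop of the sloping pack ramp

ROBOT

A 7-joint arm with a two-finger parallel gripper is mounted at the origin on a cart in front of the work surface, level with it; the furniture and walls round the work are solid. World frame = base frame: x ahead of the robot, y to its left, z up, the work surface at z = 0. Lengths are in m, angles in rad, forces in N, time in s.
With the tool pointing down it reaches from about 0.4 to 0.925 m from the base axis. Payload 5.6 kg.
Tool frame: the origin (TCP) lies at the centre of the arm's flange, where the gripper is bolted on; the fingertips stand finger_overhang ahead of it and the grasp point (between the pads) lies 155 mm ahead of it (finger_overhang is the distance from the TCP to the fingertips, in m); z points along the fingers, y is the line along which they close (so a half turn about z gives the same grasp; the last joint's range is limited). The gripper opens to 85 mm and grips with 20 to 120 N. Pads are 22 mm wide; open, the fingers measure 114 mm over their backs; the gripper's body (76 mm by 85 mm) begins 54 mm behind the grasp point. The pads swing forward as they close: fully open they stand 13 mm farther back than shut.
Start: joints at [1.176, 0.468, -0.012, 1.603, 0.006, 1.071, -0.056], TCP at [0.224, -0.61, 0.405] pointing down, gripper open.
Joint ranges: [-2.53, 2.53], [-0.31, 2.02], [-1.57, 1.55], [0.28, 2.44], [-1.29, 4.43], [0.15, 1.84], [-2.92, 2.92]. Speed limits (rad/s): [2.57, 2.57, 3.14, 3.14, 3.14, 3.14, 3.14].

INTERFACE

Orientations are given as [roll, pitch, yaw] about the fixed x, y, z axes, in that order (R = Rz(yaw) Ry(pitch) Rx(roll)).
In Python, from station import * gives the robot as it stands. Calls block until the motion is done:
- movep(position, orientation): joint-space move of the TCP to a pose.
- line_to(position, attitude=None, velocity=0.15, threshold=None): straight line of the TCP; attitude=None keeps the orientation; velocity is the mean speed in m/s. With threshold (N) it stops when the force on the tool has changed by that much, and returns True; else False.
- move_joints(angles): joint-space move.
- grip(opening): finger opening in m; the grip force is fixed at half the most; returns when the fingers have stopped.
- dwell(seconds).
- solve_ik(position, orientation): joint angles nearest the present ones, or None.
- observe(): the state.
- read_camera(name): name is "side" or "top"; returns a dict with "frame" (420x560x3 uint8, red, green, blue), "depth" (420x560 float32, m along the optical axis (not along the pixel's ray), 0 where there is no reading), "fx", "fy", "cx", "cy" (pixels), "k1" (the pictures are not rectified: a ray, as slopes to the right and down, at radius r is drawn at 1 + k1 r^2 times it, then the intrinsics apply), "cam_to_world" (4x4, takes a point from camera to world coordinates). Camera axes: x right, y up, looking along -z (the intrinsics and any distortion apply to the point x, -y, -z); pixel columns grow to the right and rows downward; lengths in m; the calibration is good to about 2 mm. A picture is of the moment at which its call begins.
A pose or a line that the arm cannot do raises MotionError and nothing moves.
- hand_in(): hands the job in; it is judged then, once.
The state is a dict: "time_s": time; "q": joint angles; "dq": joint speeds; "effort": joint torques, N m; "eef_pos": TCP position; "eef_rot": TCP orientation; "force": force on the tool from outside, world axes, zero at the start; "wrist_torque": the same for the moment, N m; "gripper_width": finger opening in m; "finger_force": force on a finger pad.
Only numpy, scipy, OpenCV 4.12 (cv2) and the standard library are available. Lean on these libraries where they do the work, as an engineer would, in place of code of your own. Each camera call takes 0.05 s, during which the arm holds its last target. There are 200 camera calls.

TASK

The end stop of the sloping take-away-pack ramp has been washed and must go back on. Lay it flat on the lower end of the ramp, upright fence on the uphill side and front edge against the small lip, so that its two slots lie over the two slots of the ramp; then put one blue-winged thumbscrew from the white drip stand down through each pair of slots until its steel collar rests on the stop, and give it a quarter turn so that its crossbar locks underneath. Do not knock over or push aside the sesame jar, the pepper mill and the dish of greens.

Things in the scene. Friction and masses are not known exactly. Their poses are not given: they have to be found in the camera images.
- ramp_bed: Fixed steel ramp bed, 222 x 158 x 8 mm, sloping 0.45 rad, low end to the robot. Origin on its top face midway between its two slots, 85 mm above the worktop; x uphill, y across (left, looking uphill), z square out of it. Bed from x = -42 to 180 mm. A lip 6 mm high at the low end (uphill face at x = -30.5 mm) keeps the stop from sliding down. Side rails: next entry.
- ramp: The whole ramp (fixed). Origin on the worktop straight below that of ramp_bed, z up, same heading. Inner faces of the side rails at y = +75 and -75 mm of ramp_bed, rims 30 mm above the bed; the rims' upper ends, 190 mm above the worktop, are the highest point. White slide strips on the bed, 3 mm high, start 63 mm uphill of the slots.
- bed_slot_left (a point): Centre of the bed's left slot on the top face (x = 0, y = +38 mm of ramp_bed). Slots are 30 mm long across the ramp (y), 15 mm wide along it (x), through the 8 mm bed; free space below.
- bed_slot_right (a point): The same for the right slot (y = -38 mm).
- end_stop: Loose aluminium end stop, about 0.2 kg: foot 80 x 134 x 6 mm (x -30 to 50 mm) and upright fence 10 mm thick (x 39 to 49), 134 mm long, top (dark strip) 56 mm up. Origin on the underside midway between its slots (y = +38, -38 mm, same size as the bed's); x to the fence, z up. Starts flat on the worktop. Fitted, its frame coincides with ramp_bed (8 mm free play to each rail).
- stop_grip (a point): Middle of the end stop's fence (x = 44 mm, y = 0 of end_stop), 40 mm above the underside, 16 mm below the fence's top: grip here across the 10 mm thickness (along the stop's x).
- screw_a: Blue-winged quarter-turn thumbscrew, 63 mm long, 60 g. Origin on its axis at the collar's underside; z up to the wing, x along the wing. Collar 40 mm wide, z 0 to 5 mm. Wing 44 mm (x) by 12 mm (y), z 5 to 41 mm: grip across the 12 mm. Shank 11 mm thick to z = -22 mm; crossbar 24 mm (x) by 9 mm (y), z -22 to -16 mm. Stands upright in the drip stand, wing in any direction.
- screw_b: Second thumbscrew, same as screw_a; either fits either slot. The crossbar passes the slots only with the wing along them (across the ramp). Collar down on the fitted stop, the crossbar hangs 2 mm clear below the bed and turns either way with little resistance; wing along the slope = locked. Half a turn makes no difference.
- parts_stand: White drip stand on a grey drip tray, fixed, 168 x 74 mm, top 40 mm above the worktop. Origin at the centre of its underside, x along its length. Bores of 33 mm at x = -40 and +40 mm hold the thumbscrews, their collars resting on its top.
- sesame_jar: Bystander: jar with a grey lid, 54 mm wide, 85 mm tall, origin at the centre of its underside, loose.
- pepper_mill: Bystander: small grey and clear pepper mill, 44 mm wide, 90 mm tall, origin at the centre of its underside, loose.
- dish_greens: Bystander: small white dish of greens, 95 x 87 x 46 mm, origin at the centre of its underside, loose.
Things that resemble listed ones, but are neither listed nor needed, are in the scene too. What is shaped like the end_stop but yellow is not meant. Leave any red look-alike of the screw_a alone.

How it is judged:
On the way, in this order (a step that is already met when the one before it is completed fails the run):
1. the end stop lies flat on the ramp's lower end, fence uphill, slots over slots (x of stop_grip in the frame of ramp_bed between 0.04 and 0.048 m and y of stop_grip in the frame of ramp_bed between -0.005 and 0.005 m and z of end_stop in the frame of ramp_bed between -0.002 and 0.0025 m and angle between the z axis of end_stop and the z axis of ramp_bed, either way round below 0.05 rad and angle between the x axis of end_stop and the x axis of ramp_bed, either way round below 0.06 rad and not (contact force between the fingers and end_stop above 0.5 N)), for 0.2 s.
2. a thumbscrew stands through both parts and is turned crosswise to the slots (x of stop_grip in the frame of ramp_bed between 0.04 and 0.048 m and y of stop_grip in the frame of ramp_bed between -0.005 and 0.005 m and z of end_stop in the frame of ramp_bed between -0.002 and 0.0025 m and angle between the z axis of end_stop and the z axis of ramp_bed, either way round below 0.05 rad and angle between the x axis of end_stop and the x axis of ramp_bed, either way round below 0.06 rad and ((x of screw_a in the frame of ramp_bed between -0.005 and 0.005 m and y of screw_a in the frame of ramp_bed between 0.028 and 0.048 m and z of screw_a in the frame of ramp_bed between 0.003 and 0.0085 m and angle between the z axis of screw_a and the z axis of ramp_bed, either way round below 0.15 rad and angle between the x axis of screw_a and the y axis of ramp_bed, either way round above 1 rad) or (x of screw_a in the frame of ramp_bed between -0.005 and 0.005 m and y of screw_a in the frame of ramp_bed between -0.048 and -0.028 m and z of screw_a in the frame of ramp_bed between 0.003 and 0.0085 m and angle between the z axis of screw_a and the z axis of ramp_bed, either way round below 0.15 rad and angle between the x axis of screw_a and the y axis of ramp_bed, either way round above 1 rad) or (x of screw_b in the frame of ramp_bed between -0.005 and 0.005 m and y of screw_b in the frame of ramp_bed between 0.028 and 0.048 m and z of screw_b in the frame of ramp_bed between 0.003 and 0.0085 m and angle between the z axis of screw_b and the z axis of ramp_bed, either way round below 0.15 rad and angle between the x axis of screw_b and the y axis of ramp_bed, either way round above 1 rad) or (x of screw_b in the frame of ramp_bed between -0.005 and 0.005 m and y of screw_b in the frame of ramp_bed between -0.048 and -0.028 m and z of screw_b in the frame of ramp_bed between 0.003 and 0.0085 m and angle between the z axis of screw_b and the z axis of ramp_bed, either way round below 0.15 rad and angle between the x axis of screw_b and the y axis of ramp_bed, either way round above 1 rad))), for 0.2 s.
At the end, for the whole second after the job is handed in: The stop lies flat against the lip, fence uphill, within 4 mm along and 5 mm across the slope and 3 degrees. A thumbscrew stands in each slot pair, collar down on the stop (3 mm), square within 0.15 rad, wing at least 1.0 rad off the slots' direction (quarter turn: 1.57). All at rest (x of stop_grip in the frame of ramp_bed between 0.04 and 0.048 m and y of stop_grip in the frame of ramp_bed between -0.005 and 0.005 m and z of end_stop in the frame of ramp_bed between -0.002 and 0.0025 m and angle between the z axis of end_stop and the z axis of ramp_bed, either way round below 0.05 rad and angle between the x axis of end_stop and the x axis of ramp_bed, either way round below 0.06 rad and (((x of screw_a in the frame of ramp_bed between -0.005 and 0.005 m and y of screw_a in the frame of ramp_bed between 0.028 and 0.048 m and z of screw_a in the frame of ramp_bed between 0.003 and 0.0085 m and angle between the z axis of screw_a and the z axis of ramp_bed, either way round below 0.15 rad and angle between the x axis of screw_a and the y axis of ramp_bed, either way round above 1 rad) and (x of screw_b in the frame of ramp_bed between -0.005 and 0.005 m and y of screw_b in the frame of ramp_bed between -0.048 and -0.028 m and z of screw_b in the frame of ramp_bed between 0.003 and 0.0085 m and angle between the z axis of screw_b and the z axis of ramp_bed, either way round below 0.15 rad and angle between the x axis of screw_b and the y axis of ramp_bed, either way round above 1 rad)) or ((x of screw_a in the frame of ramp_bed between -0.005 and 0.005 m and y of screw_a in the frame of ramp_bed between -0.048 and -0.028 m and z of screw_a in the frame of ramp_bed between 0.003 and 0.0085 m and angle between the z axis of screw_a and the z axis of ramp_bed, either way round below 0.15 rad and angle between the x axis of screw_a and the y axis of ramp_bed, either way round above 1 rad) and (x of screw_b in the frame of ramp_bed between -0.005 and 0.005 m and y of screw_b in the frame of ramp_bed between 0.028 and 0.048 m and z of screw_b in the frame of ramp_bed between 0.003 and 0.0085 m and angle between the z axis of screw_b and the z axis of ramp_bed, either way round below 0.15 rad and angle between the x axis of screw_b and the y axis of ramp_bed, either way round above 1 rad))) and linear speed of each of end_stop, screw_a, screw_b below 0.02 m/s); the robot touches nothing.
It fails at once if the sesame jar is pushed more than 30 mm or tipped (distance of sesame_jar from where it was at the start of the episode above 0.03 m or angle between sesame_jar's own z axis and vertical above 0.5 rad).
It fails at once if the pepper mill is pushed more than 30 mm or tipped (distance of pepper_mill from where it was at the start of the episode above 0.03 m or angle between pepper_mill's own z axis and vertical above 0.5 rad).
It fails at once if the dish greens is pushed more than 30 mm or tipped (distance of dish_greens from where it was at the start of the episode above 0.03 m or angle between dish_greens's own z axis and vertical above 0.5 rad).
It also fails if it takes over 72 s, if anything falls off the work surface, if the arm or the gripper's body presses on something with over 40 N, if the wrist force passes 120 N, or if a joint passes its speed limit or range.

## Working session

There is one attempt and no reset: what is moved stays moved. The work goes in short steps, each a Python script; the robot and the scene stay as the last script left them, time stands still between calls to the robot, and variables do not carry over. Pictures are saved under pics/ and viewed, at most 10 in all, crops included, and the job is handed in when it is done.

```bash
mkdir -p pics; ls
cat > h.py <<'E'
from station import *
import numpy as np, cv2
from scipy.spatial.transform import Rotation as Rn
def snap(name, out=None):
    c=read_camera(name); np.savez('pics/%s.npz'%(out or name),**{k:np.asarray(v) for k,v in c.items()})
    cv2.imwrite('pics/%s.png'%(out or name),cv2.cvtColor(c['frame'],cv2.COLOR_RGB2BGR)); return c
def cloud(c):
    h,w=c['depth'].shape; u,v=np.meshgrid(np.arange(w),np.arange(h))
    K=np.array([[c['fx'],0,c['cx']],[0,c['fy'],c['cy']],[0,0,1]],float)
    p=cv2.undistortPoints(np.stack([u,v],-1).reshape(-1,1,2).astype(np.float64),K,np.array([float(c['k1']),0,0,0])).reshape(h,w,2)
    d=c['depth']; P=np.stack([p[...,0]*d,-p[...,1]*d,-d],-1)
    T=np.array(c['cam_to_world']); W=P@T[:3,:3].T+T[:3,3]; W[d==0]=np.nan; return W
E
python3 - <<'E'
from h import *
for n in ('top','side'):
    c=snap(n); print(n,c['fx'],c['k1'],np.round(c['cam_to_world'],3).tolist())
o=observe(); print(o['time_s'],o['eef_pos'],o['eef_rot'],o['gripper_width']); 
try: print(finger_overhang)
except Exception as e: print(e)
E
```

```text
pics
top 388.2715253313445 -0.06174279992489196 [[0.003, 0.983, -0.182, 0.364], [-1.0, -0.002, -0.027, 0.06], [-0.027, 0.182, 0.983, 1.004], [0.0, 0.0, 0.0, 1.0]]
side 401.29938494079727 -0.10298573486898602 [[-0.833, 0.313, -0.456, 0.145], [-0.553, -0.453, 0.699, 0.654], [0.012, 0.835, 0.55, 0.545], [0.0, 0.0, 0.0, 1.0]]
0.1 [ 0.22385922 -0.60999135  0.40382865] [-3.14001018e+00  1.29715078e-04  3.51725868e-01] 0.08556424056048258
0.1734
```

View pics/top.png

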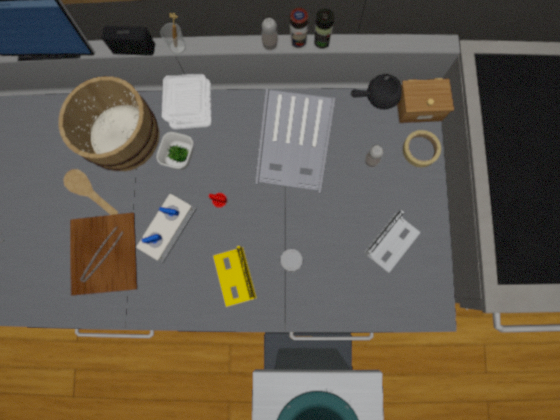

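View pics/side.png

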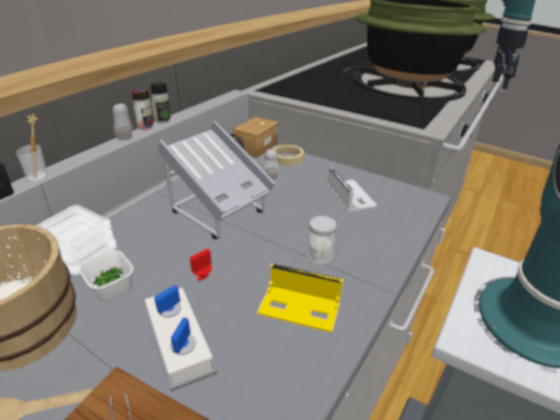

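The top view shows the ramp at (295,140), low end at row 185 with slots near (275,167) and (306,171). Candidates for the end stop are the bare aluminium one at (393,243) and the yellow one at (234,277). The aluminium one fits, since yellow is excluded. For the screws, the blue ones stand in the white stand at (170,212) and (151,239), and the red look-alike is at (218,200). The jar is at (291,260), the mill at (375,155) and the dish at (176,151). One enlarged mosaic will confirm these and give me point readings.

Run:
```python
import numpy as np,cv2
from h import cloud
t=cv2.imread('pics/top.png')
def crop(x,y,w,h,s): 
    im=cv2.resize(t[y:y+h,x:x+w],None,fx=s,fy=s,interpolation=cv2.INTER_CUBIC)
    for i in range(0,w,10): cv2.line(im,(int((i+.5)*s),0),(int((i+.5)*s),6 if i%50 else 12),(0,255,255),1)
    for i in range(0,h,10): cv2.line(im,(0,int((i+.5)*s)),(6,int((i+.5)*s)),(0,255,255),1)
    return im
m=np.zeros((600,800,3),np.uint8)
a=crop(250,90,90,110,4); m[:a.shape[0],:a.shape[1]]=a       # ramp 360x440
b=crop(360,205,70,70,6); m[:420,370:790]=b                   # stop
m2=crop(130,190,70,75,8)
cv2.imwrite('pics/m1.png',m[:445]); cv2.imwrite('pics/m2.png',m2)
c=np.load('pics/top.npz'); W=cloud(c)
for n,(u,v) in dict(bare=(330,220),bed=(290,178),bedU=(305,110),stopfoot=(385,258),jar=(291,260),mill=(375,150),dish=(176,151),stand=(186,200),slotL=(276,167),slotR=(306,171)).items():
    print(n,np.round(W[v,u],4))
# bed plane
P=W[175:182,265:318].reshape(-1,3); P=np.vstack([P,W[140:160,270:310].reshape(-1,3)]);P=P[np.isfinite(P[:,0])&(P[:,2]>.05)]
for _ in range(5):
    A=np.c_[P[:,:2],np.ones(len(P))]; s=np.linalg.lstsq(A,P[:,2],rcond=None)[0]; r=P[:,2]-A@s; P=P[abs(r)<max(.0015,1.5*r.std())]
print('plane',s,'slope',np.arctan(np.hypot(s[0],s[1])),'heading',np.arctan2(s[1],s[0]),r.std(),len(P))
```

```text
bare [ 0.5289 -0.0376  0.0045]
bed [0.6223 0.066  0.0762]
bedU [0.7678 0.03   0.1501]
stopfoot [ 4.305e-01 -1.777e-01 -4.000e-04]
jar [0.4202 0.0637 0.0852]
mill [ 0.6899 -0.144   0.0886]
dish [0.7132 0.3718 0.0249]
stand [0.5831 0.3433 0.0046]
slotL [0.6737 0.1041 0.0022]
slotR [ 0.6641  0.0235 -0.0042]
plane [ 0.47905658 -0.06922917 -0.21778672] slope 0.45079255944236957 heading -0.14351791696380792 0.0008334798794869097 662
```

View pics/m1.png

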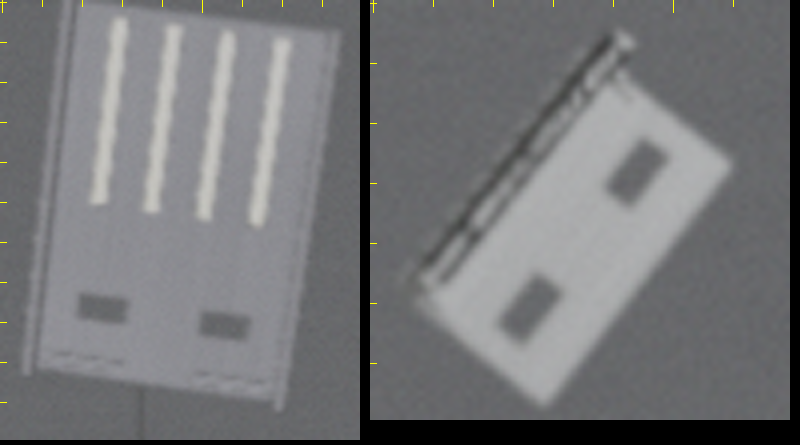

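View pics/m2.png

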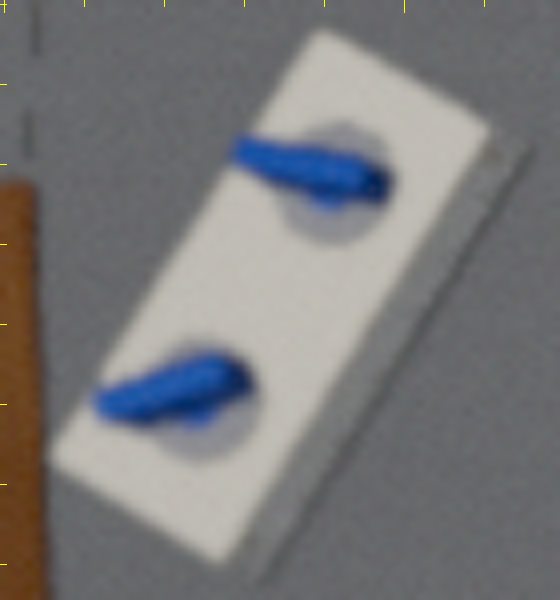

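The crops confirm the choice. The aluminium stop has slot centres at about (404.0,233.5) and (386.2,256.2), with the fence to its upper left. The bed slots are at about (275.3,166.3) and (305.6,170.9). The two blue screws have collars centred at about (171.5,212.4) and (154.8,240.1).

```bash
cat >> h.py <<'E'
def ray(c,uv):
    K=np.array([[c['fx'],0,c['cx']],[0,c['fy'],c['cy']],[0,0,1]],float)
    p=cv2.undistortPoints(np.array(uv,float).reshape(-1,1,2),K,np.array([float(c['k1']),0,0,0])).reshape(-1,2)
    T=np.array(c['cam_to_world']); d=np.c_[p[:,0],-p[:,1],-np.ones(len(p))]@T[:3,:3].T; return T[:3,3],d
def onplane(c,uv,n,d):   # n.x=d
    o,r=ray(c,uv); n=np.array(n,float); return o+r*((d-o@n)/(r@n))[:,None]
E
python3 - <<'E'
from h import *
np.set_printoptions(precision=4,suppress=True)
c=np.load('pics/top.npz'); W=cloud(c); s_=np.load('pics/side.npz'); S=cloud(s_)
cr=lambda x,y,x0,y0,s:[(x/s+x0-.5,y/s+y0-.5) for x,y in zip(x,y)]
# ramp, iterate: heading from slots, plane through height 85 at mid
uv=cr([103,224.5],[307,325.5],250,90,4); h=-.1435
for _ in range(10):
    n=[-np.sin(.45)*np.cos(h),-np.sin(.45)*np.sin(h),np.cos(.45)]
    if _==0: m=np.array([.645,.062,.085])
    m[2]=.085; P=onplane(c,uv,n,np.dot(n,m)); m=P.mean(0); y=P[0]-P[1]; h=np.arctan2(-y[0],y[1])
print('ramp L,R',P,'mid',m,'dist',np.linalg.norm(y),'heading',h)
rail=onplane(c,cr([20,278],[374,408],250,90,4),n,np.dot(n,m)+.030*1); print('rail low rims',rail, np.linalg.norm(rail[0]-rail[1]))
# stop
Q=onplane(c,cr([267,160],[174,310],360,205,6),[0,0,1],.006); q=Q.mean(0); y=Q[1]-Q[0]; print('stop slots',Q,'mid',q,'dist',np.linalg.norm(y[:2]))
hs=np.arctan2(y[1],y[0])-np.pi/2; print('hs',hs,'x dir',np.cos(hs),np.sin(hs))
corn=onplane(c,cr([733-370,545-370],[165,405],360,205,6),[0,0,1],.006); 
R=np.array([[np.cos(hs),-np.sin(hs)],[np.sin(hs),np.cos(hs)]]); print('front corners in stop (exp -30,±67)',(corn[:,:2]-q[:2])@R)
for nm,C in (('top',W),('side',S)):
    X=(C[...,:2]-q[:2])@R; k=(abs(X[...,1])<.07)&(abs(X[...,0])<.08)&(C[...,2]>.047)&(C[...,2]<.065); print('fence',nm,k.sum(),np.nanmedian(X[k],0),np.nanmin(X[k],0),np.nanmax(X[k],0),C[k][:,2].max())
# ramp check via clouds
n=np.array(n); ex=np.array([np.cos(.45)*np.cos(h),np.cos(.45)*np.sin(h),np.sin(.45)]); ey=np.cross(n,ex); B=np.stack([ex,ey,n],1)
for nm,C in (('top',W),('side',S)):
    X=(C-m)@B; k=(abs(X[...,1])<.06)&(X[...,0]>.012)&(X[...,0]<.055)&(abs(X[...,2])<.015); print('bed',nm,k.sum(),'z med/std',np.median(X[k][:,2]),X[k][:,2].std())
    k=(abs(abs(X[...,1])-.077)<.01)&(X[...,0]>.0)&(X[...,0]<.1)&(X[...,2]>.024)&(X[...,2]<.04)
    for sg in (1,-1): kk=k&(X[...,1]*sg>0); print('  rim',sg,kk.sum(),np.median(X[kk],0) if kk.any() else '')
# stand, screws
st=onplane(c,cr([322,490,222,50],[27,130,563,455],130,190,8),[0,0,1],.04); print('stand',st,st.mean(0),np.linalg.norm(st[1]-st[0]),np.linalg.norm(st[2]-st[1]))
d=st[0]-st[3]; d/=np.linalg.norm(d); print('bores',st.mean(0)+.04*d,st.mean(0)-.04*d,'ang',np.arctan2(d[1],d[0]))
col=onplane(c,cr([336,202],[183,405],130,190,8),[0,0,1],.045); print('collars',col,np.linalg.norm(col[0]-col[1]))
for nm,C,I in (('top',W,c['frame']),('side',S,s_['frame'])):
    I=I.astype(int); bl=(I[...,2]>I[...,0]+50)&(I[...,2]>I[...,1]+30)
    for j in (0,1):
        k=bl&(np.hypot(C[...,0]-col[j,0],C[...,1]-col[j,1])<.04)&(C[...,2]>.055)&(C[...,2]<.09); p=C[k]
        if len(p)<5: continue
        (cx,cy),(w,hh),a=cv2.minAreaRect((p[:,:2]*1000).astype(np.float32)); e=np.linalg.svd(p[:,:2]-p[:,:2].mean(0),full_matrices=False)[2][0]
        print('wing',nm,j,len(p),p.mean(0),'zmax',p[:,2].max(),'rect',cx,cy,w,hh,a,'pca',np.arctan2(e[1],e[0]))
E
```

```text
ramp L,R [[0.65   0.1023 0.085 ]
 [0.6378 0.0276 0.085 ]] mid [0.6439 0.065  0.085 ] dist 0.07569006384437901 heading -0.16147355516348438
rail low rims [[ 0.6054  0.1521  0.0932]
 [ 0.5833 -0.0037  0.0948]] 0.15733498711885238
stop slots [[ 0.493  -0.228   0.006 ]
 [ 0.4347 -0.1793  0.006 ]] mid [ 0.4638 -0.2037  0.006 ] dist 0.07593839866295982
hs 0.8747992422399102 x dir 0.6411509355593049 0.7674148016760088
front corners in stop (exp -30,±67) [[-0.0296 -0.0677]
 [-0.0294  0.0657]]
fence top 245 [0.0452 0.0027] [ 0.0395 -0.0656] [0.0502 0.068 ] 0.060681773561270136
fence side 160 [0.0477 0.0155] [ 0.0377 -0.0633] [0.0517 0.068 ] 0.05653080114784692
bed top 866 z med/std 0.0010291380616450885 0.001603554758428122
  rim 1 124 [0.0523 0.0762 0.0301]
  rim -1 127 [ 0.0512 -0.0774  0.0296]
bed side 704 z med/std -0.00030138071595066493 0.0013078884055222708
  rim 1 140 [0.0512 0.0797 0.0282]
  rim -1 106 [ 0.0491 -0.0741  0.0271]
stand [[0.5944 0.3768 0.04  ]
 [0.5603 0.3202 0.04  ]
 [0.4219 0.3992 0.04  ]
 [0.4556 0.457  0.04  ]] [0.508  0.3883 0.04  ] 0.06614484427251963 0.1593403791
[... 196 characters left out ...]
] zmax 0.08416974993986326 rect 541.552001953125 367.3533935546875 41.759761810302734 12.054593086242676 78.13477325439453 pca -1.7774766656969374
wing top 1 106 [0.4715 0.404  0.0777] zmax 0.08374720643996225 rect 472.1040344238281 405.8182067871094 12.617536544799805 40.653656005859375 21.083486557006836 pca -1.2591485886605425
wing side 0 371 [0.5383 0.3723 0.071 ] zmax 0.08234976174839509 rect 540.5219116210938 370.6080627441406 41.846866607666016 13.464255332946777 80.70882415771484 pca 1.4124456369646117
wing side 1 353 [0.4676 0.4131 0.0722] zmax 0.08175611474061856 rect 470.2287292480469 410.4516296386719 11.019766807556152 41.66926956176758 20.318500518798828 pca -1.2786696102242994
```

Top and side cameras differ by a consistent offset of about 3 mm, which is within calibration error, so I use the mean. I'll refine the ramp heading from the rims, check IK for each step, and then grasp the stop.

```bash
cat >> h.py <<'E'
def rpy(zdir,ydir):   # tool z along zdir, tool y along ydir
    z=np.array(zdir,float); y=np.array(ydir,float); return Rn.from_matrix(np.stack([np.cross(y,z),y,z],1)).as_euler('xyz')
def bedR(h):
    n=np.array([-np.sin(.45)*np.cos(h),-np.sin(.45)*np.sin(h),np.cos(.45)]); ex=np.array([np.cos(.45)*np.cos(h),np.cos(.45)*np.sin(h),np.sin(.45)])
    return np.stack([ex,np.cross(n,ex),n],1)
E
python3 - <<'E'
from h import *
np.set_printoptions(precision=4,suppress=True)
m=np.array([.6439,.065,.085])
for nm in ('top','side'):
    c=np.load('pics/%s.npz'%nm); C=cloud(c); B=bedR(-.15); X=(C-m)@B; hh=[]
    for sg in (1,-1):
        k=(abs(X[...,1]*sg-.077)<.012)&(X[...,0]>-.02)&(X[...,0]<.16)&(X[...,2]>.022)&(X[...,2]<.038); p=X[k]
        for _ in range(4): f=np.polyfit(p[:,0],p[:,1],1); r=p[:,1]-np.polyval(f,p[:,0]); p=p[abs(r)<1.5*r.std()+5e-4]
        hh.append((f[0],f[1],len(p)))
    print(nm,'rim slopes/offset',hh)
    k=(abs(X[...,1])<.06)&(X[...,0]>-.06)&(X[...,0]<-.02)&(X[...,2]>-.005)&(X[...,2]<.012)
    print(' low end x',np.percentile(X[k][:,0],[1,5]))
q=np.array([.4638-.0005,-.2037+.0015]); hs=.8748; xs=np.array([np.cos(hs),np.sin(hs),0])
B=bedR(-.15); g=np.r_[q,0]+.044*xs+[0,0,.04]; G=m+B@[.044,0,.04]
for sg in (1,-1):
    o=rpy([0,0,-1],sg*xs); o2=rpy(-B[:,2],sg*B[:,0])
    print(sg,solve_ik(g+[0,0,.155],o),solve_ik(G+.155*B[:,2],o2),solve_ik(G+.255*B[:,2],o2))
E
```

```text
top rim slopes/offset [(np.float64(0.0018479531465134505), np.float64(0.07564943427178902), 209), (np.float64(0.010147543704940469), np.float64(-0.07807746846948034), 203)]
 low end x [-0.0426 -0.0419]
side rim slopes/offset [(np.float64(-0.0016526487046998966), np.float64(0.07978268631103916), 213), (np.float64(0.009493578167430175), np.float64(-0.07459250368952156), 182)]
 low end x [-0.044  -0.0432]
1 [ 0.6762  0.6442 -0.5127  2.0178  0.537   0.6137  0.675 ] [-0.0193  0.4976 -0.2384  1.951   0.788   0.3781 -1.0486] [ 0.5211  0.4646 -0.9427  1.9572  0.9719  0.692  -1.1532]
-1 [ 0.2387  0.5716  0.0333  2.0467 -0.036   0.5237 -1.9688] [ 0.6839  1.0141 -1.3327  1.9094  1.5685  1.0821  1.7232] [ 0.7282  0.7064 -1.3173  1.9481  1.2555  0.952   1.8297]
```

```bash
cat >> h.py <<'E'
np.set_printoptions(precision=4,suppress=True)
HB=-.145; B=bedR(HB); M=np.array([.6439,.065,.085])+B@[-.0005,.0007,0]; M[2]=.085
def bed(p,hgt=.155): return M+B@(np.array(p,float)+[0,0,hgt])   # TCP for grasp point p in bed frame
def st(*a):
    o=observe(); print(*a,'t %.1f'%o['time_s'],'tcp',o['eef_pos'],'w %.4f'%o['gripper_width'],'F',o['force'],'ff',np.round(o['finger_force'],1)); return o
E
python3 - <<'E'
from h import *
hs=.8748; xs=np.array([np.cos(hs),np.sin(hs),0]); g=np.array([.4633,-.2022,0])+.044*xs+[0,0,.195]
o=rpy([0,0,-1],xs)
movep(g+[0,0,.12],o); st('above'); grip(.06)
print(line_to(g,velocity=.15,threshold=8)); st('down'); grip(0.0); st('gripped')
line_to(g+[0,0,.15],velocity=.2); st('lift'); snap('side','s2')
E
```

```text
above t 2.0 tcp [ 0.4914 -0.1697  0.315 ] w 0.0854 F [-0.6313 -0.3127  0.1004] ff 0.0
False
down t 3.3 tcp [ 0.492  -0.1684  0.1957] w 0.0596 F [-0.4098  0.3108  0.1482] ff 0.0
gripped t 3.8 tcp [ 0.4916 -0.1687  0.1956] w 0.0095 F [-1.1691 -0.5641  6.1147] ff 58.9
lift t 4.7 tcp [ 0.4908 -0.1684  0.3438] w 0.0094 F [-0.5447  0.5737 -3.3363] ff 58.3
```

View pics/s2.png

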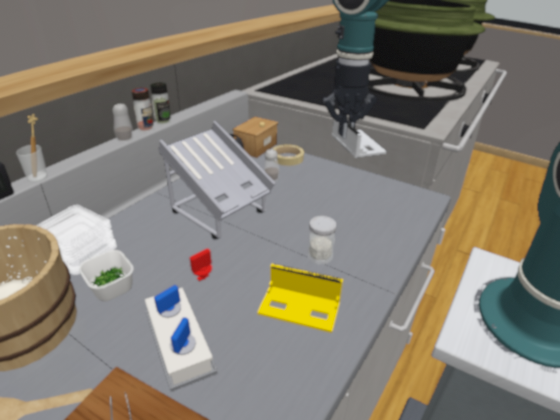

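The stop is held at (355,140) with a level foot. Next I place it on the ramp.

```bash
python3 - <<'E'
from h import *
o=rpy(-B[:,2],B[:,0]); X0=.044+.006
movep(bed([X0,0,.04+.10]),o); st('above')
line_to(bed([X0,0,.04+.012]),velocity=.12); snap('side','s3'); snap('top','t3')
print(line_to(bed([X0,0,.04-.004]),velocity=.02,threshold=4)); s=st('touch')
p=(np.array(s['eef_pos'])-M)@B-[0,0,.155]; print('grasp pt in bed',p)
for nm in ('s3','t3'):
    c=np.load('pics/%s.npz'%nm); C=cloud(c); X=(C-M)@B
    k=(X[...,2]>.014)&(X[...,2]<.026)&(X[...,0]>-.03)&(X[...,0]<.04)&(abs(X[...,1])<.085)
    Y=X[k]; print(nm,k.sum(),'y range',np.percentile(Y[:,1],[1,99]),'x min',np.percentile(Y[:,0],1))
E
python3 - <<'E'
import cv2,numpy as np
a=cv2.imread('pics/s3.png')[110:240,140:300]; b=cv2.imread('pics/t3.png')[80:210,230:360]
cv2.imwrite('pics/m3.png',np.hstack([cv2.resize(a,None,fx=2.7,fy=2.7,interpolation=2),cv2.resize(b,None,fx=2.7,fy=2.7,interpolation=2)]))
E
```

```text
above t 6.3 tcp [0.561  0.0771 0.3717] w 0.0088 F [ 0.769  -0.7613 -1.6379] ff 58.3
True
touch t 7.8 tcp [0.6036 0.0717 0.2833] w 0.0094 F [-1.9096  0.7732  4.3741] ff 59.5
grasp pt in bed [0.0499 0.0001 0.0411]
s3 1362 y range [-0.0764  0.08  ] x min -0.025202801693704292
t3 65 y range [-0.0723 -0.0507] x min -0.004044731318333814
```

View pics/m3.png

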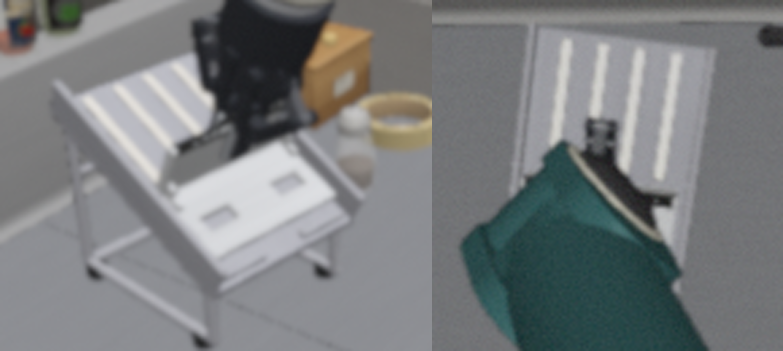

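The stop sits just above the bed, centred between the rails and about 6 mm uphill of the lip. Contact came at the expected height. Next I slide it down to the lip and release.

```bash
python3 - <<'E'
from h import *
s=observe(); p=np.array(s['eef_pos'])
line_to(p+B@[0,0,.0005],velocity=.02)
print(line_to(p+B@[-.012,0,.0005],velocity=.02,threshold=5)); s=st('lip'); e=np.array(s['eef_pos']); print((e-M)@B-[0,0,.155])
print(line_to(e+B@[0.0005,0,-.003],velocity=.02,threshold=4)); s=st('seat'); e=np.array(s['eef_pos']); print((e-M)@B-[0,0,.155])
grip(.04); st('open'); line_to(e+B@[0,0,.10],velocity=.2)
line_to(e+B@[0,0,.10]+[-.05,-.15,.06],velocity=.3)
st('away'); snap('side','s4'); snap('top','t4')
E
python3 - <<'E'
import cv2,numpy as np
a=cv2.imread('pics/s4.png')[130:230,190:290]; b=cv2.imread('pics/t4.png')[110:210,245:345]
cv2.imwrite('pics/m4.png',np.hstack([cv2.resize(a,None,fx=4,fy=4,interpolation=2),cv2.resize(b,None,fx=4,fy=4,interpolation=2)]))
E
```

```text
True
lip t 8.5 tcp [0.5972 0.0722 0.2805] w 0.0089 F [ 2.1445 -0.2749  1.4858] ff 58.9
[ 0.043  -0.0003  0.0414]
True
seat t 8.7 tcp [0.598  0.0727 0.2806] w 0.0092 F [-2.7395 -0.2266  4.5477] ff 59.8
[0.0436 0.0003 0.0412]
open t 9.1 tcp [0.5978 0.0724 0.2797] w 0.0399 F [ 0.4561 -0.3686 -0.0471] ff 0.0
away t 10.5 tcp [ 0.5051 -0.0707  0.4294] w 0.0398 F [ 0.7777  0.9546 -0.7223] ff 0.0
```

View pics/m4.png

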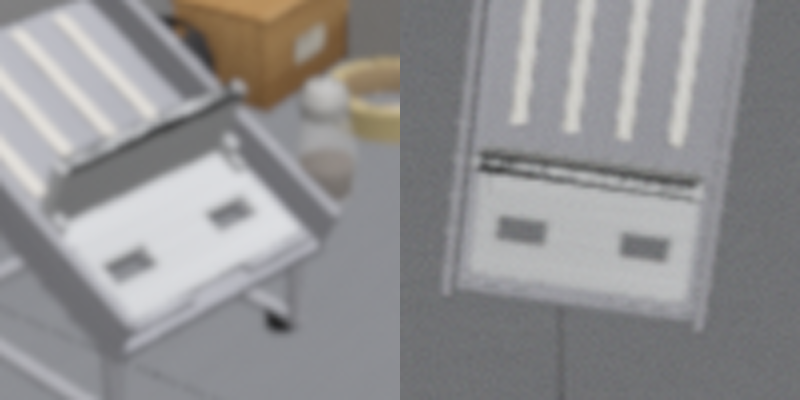

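The stop lies flat against the lip, with both slots dark (open) at crop points (521,231) and (644,247). Next I pick up the first screw.

```bash
cat >> h.py <<'E'
def pick(xy,wang):
    y=np.array([-np.sin(wang),np.cos(wang),0]); g=np.r_[xy,.068+.155]; best=None
    for sg in (1,-1):
        o=rpy([0,0,-1],sg*y); j=solve_ik(g+[0,0,.1],o)
        if j is not None and (best is None or abs(j[6])<abs(best[1][6])): best=(o,j)
    movep(g+[0,0,.1],best[0]); grip(.042); print('hit',line_to(g,velocity=.15,threshold=8)); st('at'); grip(0.); st('held')
    line_to(g+[0,0,.13],velocity=.2); st('lift')
def over(yslot,h=.05):
    best=None
    for sg in (1,-1):
        o=rpy(-B[:,2],sg*B[:,0]); j=solve_ik(bed([.0,yslot,.034+h]),o)
        if j is not None and (best is None or abs(j[6])<abs(best[1][6])): best=(o,j)
    print('ik',best); movep(bed([0,yslot,.034+h]),best[0]); st('over')
E
python3 - <<'E'
from h import *
c=np.load('pics/t4.npz'); n=B[:,2]; P=onplane(c,[(274.9,167.3),(305.5,171.25)],n,n@M+.006); print('slots in bed (top cam; cam bias y ~ -1.2..-2)',(P-M)@B)
pick([.5412,.3692],1.385); over(.038); snap('side','s5'); snap('top','t5')
E
```

```text
slots in bed (top cam; cam bias y ~ -1.2..-2) [[-0.0007  0.0371  0.006 ]
 [-0.0001 -0.0384  0.006 ]]
hit False
at t 13.3 tcp [0.5415 0.3696 0.2238] w 0.0423 F [-1.0458  0.762   0.5531] ff 0.0
held t 13.7 tcp [0.5416 0.3695 0.2243] w 0.0111 F [ 0.619  -0.1516  5.8698] ff 59.3
lift t 14.5 tcp [0.5409 0.3686 0.3516] w 0.0113 F [-0.0169 -0.0952 -0.4418] ff 58.4
ik (array([2.6916, 0.    , 1.4258]), array([-0.1066,  0.4074, -0.2589,  2.0403,  0.8192,  0.4158, -1.181 ]))
over t 15.6 tcp [0.5465 0.1198 0.3002] w 0.0110 F [-0.0644  0.0094 -1.2631] ff 58.4
```

Run:
```python
import cv2,numpy as np
a=cv2.imread('pics/s5.png')[100:240,160:300]
cv2.imwrite('pics/m5.png',cv2.resize(a,None,fx=4,fy=4,interpolation=2))
from h import *
c=np.load('pics/s5.npz'); C=cloud(c); X=(C-M)@B; I=c['frame'].astype(int); bl=(I[...,2]>I[...,0]+50)&(I[...,2]>I[...,1]+30)&(np.abs(X[...,1]-.038)<.05)&(abs(X[...,0])<.05)
print(bl.sum(),np.percentile(X[bl],[2,50,98],axis=0))
```

```text
106 [[-0.0088  0.0387  0.066 ]
 [-0.0023  0.056   0.091 ]
 [ 0.0067  0.0619  0.1082]]
```

View pics/m5.png

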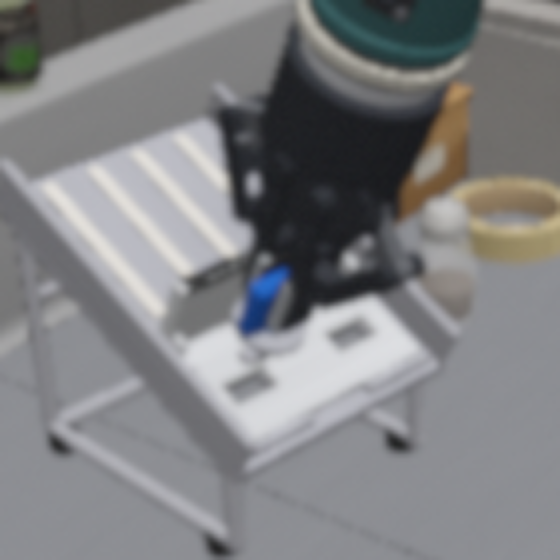

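The screw is held upright in the tool with its collar at crop (275,340), above the left slot at crop (248,385). The wing's end, at y≈0.060 after bias correction, matches a centred grip. Now I insert it.

```bash
cat >> h.py <<'E'
def insert(y):
    line_to(bed([0,y,.034+.026]),velocity=.1)
    hit=line_to(bed([0,y,.034-.004]),velocity=.03,threshold=5); s=st('insert hit %s'%hit); p=(np.array(s['eef_pos'])-M)@B-[0,0,.155]; print('bed grasp',p); return p
def turn_release():
    s=observe(); e=np.array(s['eef_pos']); line_to(e+B@[0,0,.0008],velocity=.02)
    q=np.array(observe()['q']); q[6]+=np.pi/2*(1 if q[6]<0 else -1); move_joints(q); st('turned')
    line_to(np.array(observe()['eef_pos'])-B@[0,0,.003],velocity=.02,threshold=3); s=st('down'); print('bed',(np.array(s['eef_pos'])-M)@B-[0,0,.155])
    grip(.03); line_to(np.array(s['eef_pos'])+B@[0,0,.10],velocity=.15); st('clear')
E
python3 - <<'E'
from h import *
p=insert(.0386)
if p[2]<.0375: turn_release(); snap('side','s6')
E
```

```text
insert hit True t 16.8 tcp [0.5669 0.116  0.2566] w 0.0110 F [-1.8459 -0.3368  4.9298] ff 59.3
bed grasp [-0.0002  0.0386  0.0357]
turned t 18.5 tcp [0.5665 0.116  0.257 ] w 0.0114 F [ 0.9717 -0.1954 -0.0178] ff 58.4
down t 18.7 tcp [0.5666 0.1164 0.2565] w 0.0111 F [-2.6439 -0.1514  5.8969] ff 59.3
bed [-0.0005  0.039   0.0357]
clear t 19.8 tcp [0.5236 0.1223 0.3461] w 0.0300 F [ 0.2012 -0.0261  0.8142] ff 0.0
```

The first screw seated at full depth and turned. Next is the second, travelling higher so it clears the first.

Run:
```python
from h import *
movep(np.array([.4712,.4083,.36]),observe()['eef_rot'])if False else None
pick([.4712,.4083],1.91); over(-.0374,.11); snap('side','s7')
p=insert(-.0374)
if p[2]<.0377: turn_release(); line_to(np.array(observe()['eef_pos'])+[-.08,-.12,.06],velocity=.3)
snap('side','s8'); snap('top','t8')
a=cv2.imread('pics/s8.png')[120:230,180:290]; b=cv2.imread('pics/t8.png')[100:210,240:350]
cv2.imwrite('pics/m8.png',np.hstack([cv2.resize(x,(400,400),interpolation=2) for x in (a,b)]))
```

```text
hit False
at t 22.2 tcp [0.4715 0.4087 0.2238] w 0.0417 F [ 0.3422  0.5938 -0.1038] ff 0.0
held t 22.6 tcp [0.4716 0.4087 0.2243] w 0.0109 F [-0.4787  0.0843  5.115 ] ff 59.3
lift t 23.4 tcp [0.4709 0.4077 0.3517] w 0.0109 F [-0.3162  0.7944 -1.4847] ff 58.4
ik (array([2.6916, 0.    , 1.4258]), array([-0.1226,  0.2301, -0.0855,  2.1233,  0.4463,  0.3973, -0.7257]))
over t 24.8 tcp [0.5098 0.0489 0.3542] w 0.0113 F [ 0.79    0.1931 -0.4946] ff 58.4
insert hit True t 26.6 tcp [0.5559 0.0409 0.2568] w 0.0107 F [-4.2229  0.2932  6.7776] ff 59.4
bed grasp [-0.0002 -0.0373  0.0359]
turned t 28.3 tcp [0.5555 0.0409 0.2571] w 0.0112 F [-0.2266 -0.0795 -0.8002] ff 58.4
down t 28.5 tcp [0.5557 0.0411 0.2567] w 0.0111 F [-2.6951 -0.3952  5.7426] ff 59.4
bed [-0.0003 -0.0371  0.0359]
clear t 29.6 tcp [0.5126 0.0471 0.3463] w 0.0301 F [-0.0491 -0.1052 -0.264 ] ff 0.0
```

View pics/m8.png

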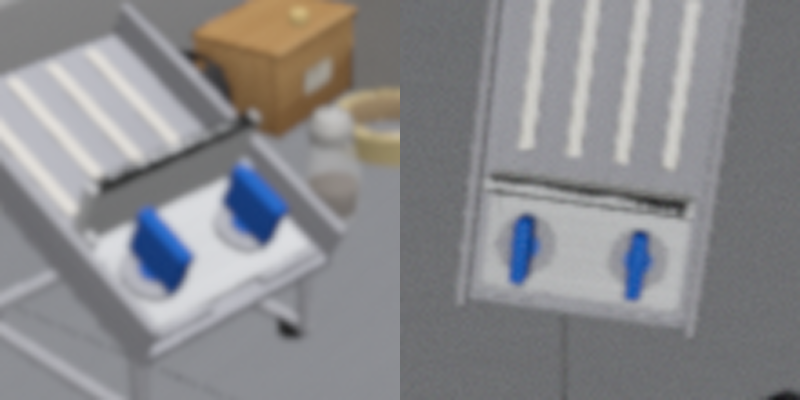

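Both screws stand collar-down in their slots, with their wings along the slope. In the right half of the crop they are at (522,248) and (637,265). The stop is still against the lip and the gripper is clear, so I'm handing in.

```bash
python3 -c "
from h import *
st('end'); print(hand_in())"
```

```text
end t 30.4 tcp [ 0.4332 -0.0717  0.4054] w 0.0299 F [ 0.3987 -0.1955  0.8997] ff 0.0
the job is handed in; nothing more can be done
None
```

The end stop is back on the lower end of the ramp against its lip, both blue thumbscrews are in and turned to lock, and the job was handed in at 30.4 s; the hand-in returned no verdict.

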